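# Pick the spring pin from the parts crate and set it in V-blocks, flat up

## Task

Pick the dark spring pin, the one with a bright ground flat near one end, out of the parts crate and lay it without a bang in the two V-blocks on the surface plate, centred on the pair, its flat end towards the dial-gauge stand. Leave it with the flat facing straight up, ready for gauging: if it lies otherwise, turn it in the Vs. The other parts stay in the crate, and the gauge stand, oil can and hammer are not to be disturbed.

Things in the scene. Friction and masses are not known exactly. Their poses are not given: they have to be found in the camera images.
- pin_mid (a point): The part to pick: dark, almost black steel spring pin, 26 mm diameter, 170 mm long, 0.5 to 0.75 kg. Point: middle of its length, on its axis; z runs along it to the flat end, x points straight out of the flat. At the start it leans 29 degrees above level in the crate, flat end up, pointing to the crate's +x; its place across the crate and its roll (flat up to 100 degrees from up) vary.
- pin_flat (a point): Centre of the pin's bright ground flat, 69 mm from the pin's middle and 8 mm off its axis; axes as the pin's. The flat is 22 mm long (58 to 80 mm from the middle), 20 mm wide, 5 mm deep; all the rest of the pin is full round. A brass grease nipple, 10 mm long, sticks out of the flat end.
- crate: Green steel crate, fixed, 211 (x) by 308 (y) mm, walls 65 mm high, 4 mm thick, floor 4 mm. Origin: centre of underside. A divider along y, as high as the walls, stands at x = 21.5 to 26.5 mm. Four round parts lean over it side by side (y about -105, -35, 35, 105 mm), feet on the floor at the near (-x) wall, tops about 110 mm above the bench, along the crate's x. Low odd parts lie behind it.
- bolt_mid (a point): Brass-coloured hex bolt, 24 mm shank, 36 mm across-flats head (15 mm high) at the upper end, 150 mm long, one of the four leaning parts. Point: middle of its length on its axis; z along it, head end positive.
- clevis_mid (a point): Bright plain pin with no flat, 24 mm diameter, 160 mm long, one of the four leaning parts. Point: middle, on the axis; z along it, upper end positive.
- bush_mid (a point): Copper-coloured bush stock, 28 mm diameter, 140 mm long, one of the four leaning parts. Point: middle, on the axis; z along it, upper end positive.
- nut_mid (a point): Steel hex nut, 46 mm across flats, 22 mm high, lying in the far bay of the crate. Point: its centre.
- washer_mid (a point): Brass collar, 52 mm outside diameter, 30 mm high, lying in the far bay of the crate. Point: its centre.
- spacer_mid (a point): Dark steel spacer plate, 45 by 60 by 14 mm, lying in the far bay of the crate. Point: its centre.
- plate: Dark surface plate, fixed, 240 (x) by 360 (y) mm, 40 mm thick, with two steel V-blocks clamped on it. Origin: centre of underside. Blocks: 68 mm wide (x), 24 mm long (y), 66 mm high, centred at y = -44 and +44 mm (64 mm clear gap), tops 106 mm above the bench; 90 degree Vs along y, 48 mm wide, 24 mm deep. Toe clamps 12 mm high at their feet reach to x = +-47 mm.
- vee_mid (a point): The point half-way between the two V-blocks where the middle of the pin's axis lies when the pin rests in both Vs, centred on the pair: 100.4 mm above the bench, 60.4 mm above the plate. Axes as for the plate, the Vs along y.
- gauge: Dial-gauge stand, loose on the plate near its far +y corner (about x = 75, y = 140 mm of the plate), 1.6 kg: blue base 50 by 58 by 50 mm, 12 mm column up to 200 mm, arm along its own +y, away from the V-blocks, with a 54 mm dial 55 mm out, stem down to 98 mm. Origin: centre of the base's underside.
- oilcan: Red oil can with a thin spout, 56 mm diameter, 165 mm high, standing on the bench between crate and plate. Origin: centre of its underside.
- hammer: Hammer, 300 mm long, lying on the bench beyond the plate or crate, handle along its own x. Origin: its middle, underside.

How it is judged:
By the outcome, as a careful person would: the job done as asked, in the order asked, and still so for the second after the job is handed in, with the robot touching nothing.
It also fails if it takes over 72 s, if anything falls off the work surface, if the arm or the gripper's body presses on something with over 40 N, if the wrist force passes 120 N, or if a joint passes its speed limit or range.

## Robot

A 6-joint arm with a two-finger parallel gripper is mounted at the origin on the work surface. World frame = base frame: x ahead of the robot, y to its left, z up, the work surface at z = 0. Lengths are in m, angles in rad, forces in N, time in s.
With the tool pointing down it reaches from about 0.3 to 0.875 m from the base axis. Payload 6.4 kg.
Tool frame: the origin (TCP) lies between the finger pads; the fingertips stand 14 mm ahead of it and the grasp point (between the pads) lies 5 mm behind it (r.tcp_to_tips is the distance from the TCP to the fingertips, in m); z points along the fingers, y is the direction in which the jaws open and shut (so a half turn about z gives the same grasp; the last joint's range is limited). The gripper opens to 88 mm and grips with 3 to 60 N. Pads are 18 mm wide; open, the fingers measure 123 mm over their backs; the gripper's body (75 mm by 187 mm) begins 45 mm behind the grasp point.
Start: joints at [-1.394, 0.181, 1.607, -0, 1.354, -0.206], TCP at [0.215, -0.533, 0.253] pointing down, gripper open.
Joint ranges: [-2.99, 2.99], [-0.89, 2.07], [0.3, 2.58], [-1.14, 4.28], [0, 2.63], [-3.12, 3.12]. Speed limits (rad/s): [2.57, 2.57, 3.01, 3.14, 3.14, 3.14].

## Interface

Orientations are given as a rotation vector (axis times angle).
In Python, from rig import r gives the robot as it stands.
- The arm moves only by the tool step_arm, never from a script. Its argument "plan" is a list of rows, each an object with "delta_rot": the turn, a rotation vector about the tool's x, y, z in degrees, a list of three; "travel": the shift along the tool's x, y, z in mm, a list of three; "grip": the closure, from 0 (fully open) to 1 (shut). In form: [{"delta_rot": [wx, wy, wz], "travel": [dx, dy, dz], "grip": grip}, ...]. A call has 1 to 12 rows; each row is the pose to reach, as a shift and turn from the pose commanded when the call began, along the tool's axes at that moment; what a row does not reach only later rows make up. A row lasts 1/8 s, in which the tool goes at most 62.5 mm and 10.7 degrees, less where a joint would pass 70% of its speed; a pose out of reach is approached as far as the arm can. A call with a gripper value outside its range is refused whole. The fingers move at their own pace and stop on an object; the grip force is fixed at half the most. Time passes only in rows, so rows that repeat a pose let the fingers close. It gives the time, the measured TCP pose, the force and the opening at its end, in the units of the state.
- r.read_state(): the state, without advancing time (a new reading comes with each control period).
- r.snapshot(name): name is "scene" or "top"; returns the picture (400x640x3 uint8, red, green, blue); there is no depth.
- r.camera_model(name): a dict with "mtx" (3x3 intrinsics, pixels), "extrinsics" (4x4, takes a point from camera to world coordinates). Camera axes: x right, y down, z forward; pixel columns grow to the right and rows downward; lengths in m; the calibration is good to about 2 mm. A picture is of the moment at which its call begins. camera_model takes no time and is no camera call.
- r.job_done(): hands the job in, once; it reports no verdict.
The state is a dict: "time_s": time; "q": joint angles; "qd": joint speeds; "tau": joint torques, N m; "position": TCP position; "eef_rot": TCP orientation; "wrist_force": force on the tool from outside, world axes, zero at the start; "torque": the same for the moment, N m; "width": finger opening in m.
Only numpy, scipy, OpenCV 4.12 (cv2) and the standard library are available. Lean on these libraries where they do the work, as an engineer would, in place of code of your own. Each camera call takes 0.05 s, during which the arm holds its last target. There are 200 camera calls.

## Working session

There is one attempt and no reset: what is moved stays moved. The work goes in short steps, Python scripts to look and compute and a tool call to move; the robot and the scene stay as the last step left them, time stands still between calls to the robot, and variables do not carry over. Pictures are saved under pics/ and viewed, about 8 in all and at most 12, crops included, and the job is handed in when it is done.

Besides the shell and the picture viewer there is one more tool, called after "Call:" as a command line: name --argument value ..., lists and objects as JSON in quotes. step_arm: Moves the arm, as the interface text tells. Its arguments: {"type":"object","properties":{"plan":{"type":"array","items":{"type":"object","properties":{"delta_rot":{"type":"array","items":{"type":"number"}},"travel":{"type":"array","items":{"type":"number"}},"grip":{"type":"number"}}}}},"required":["plan"]}

```bash
ls; mkdir -p pics; python3 - <<'E'
from rig import r
import cv2
for n in("scene","top"):
    im=r.snapshot(n); cv2.imwrite(f"pics/{n}0.png",im[:,:,::-1])
    c=r.camera_model(n); print(n,c["mtx"],c["extrinsics"])
print(r.read_state())
E
```

```text
pics
scene [[432.02917337   0.         313.56778077]
 [  0.         432.02917337 198.75538205]
 [  0.           0.           1.        ]] [[ 0.8729858   0.32807267 -0.36092119  0.98552164]
 [ 0.48729452 -0.61847187  0.61647108 -0.6239897 ]
 [-0.02097229 -0.71404542 -0.69978518  0.82094478]
 [ 0.          0.          0.          1.        ]]
top [[409.55860786   0.         318.58092621]
 [  0.         409.55860786 199.71603813]
 [  0.           0.           1.        ]] [[-0.02486578 -0.99616173  0.08392552  0.49889705]
 [-0.99957526  0.02605146  0.01306214  0.0057802 ]
 [-0.01519839 -0.08356508 -0.99638641  1.23265651]
 [ 0.          0.          0.          1.        ]]
{'time_s': 0.1, 'q': array([-1.39428160e+00,  1.81443048e-01,  1.60788555e+00, -3.86671433e-05,
        1.35378385e+00, -2.06292729e-01]), 'qd': array([ 0.00035982, -0.0017765 , -0.00162263,  0.00110668,  0.00133671,
       -0.00046387]), 'tau': array([ 9.42806073e-04, -4.34816229e+01, -3.42696333e+01,  7.03760935e-02,
        3.40181740e-02, -4.12248232e-05]), 'position': array([ 0.21470658, -0.53292646,  0.25192439]), 'eef_rot': array([-3.08272648e+00, -5.97371387e-01,  2.37426868e-05]), 'wrist_force': array([ 0.17738675, -0.33070491, -0.00225849]), 'torque': array([-0.01804868,  0.0222547 ,  0.01301014]), 'width': 0.08805638659140312}
```

View pics/scene0.png

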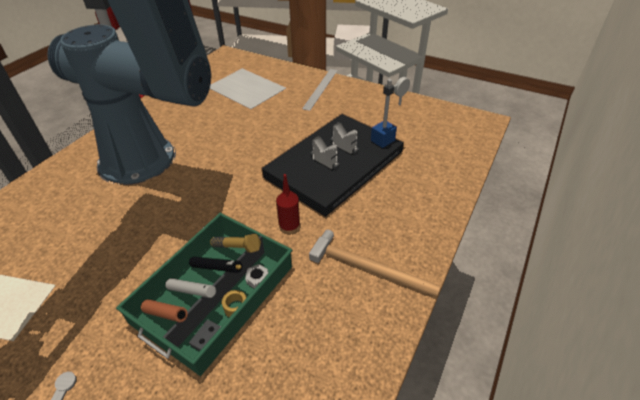

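View pics/top0.png

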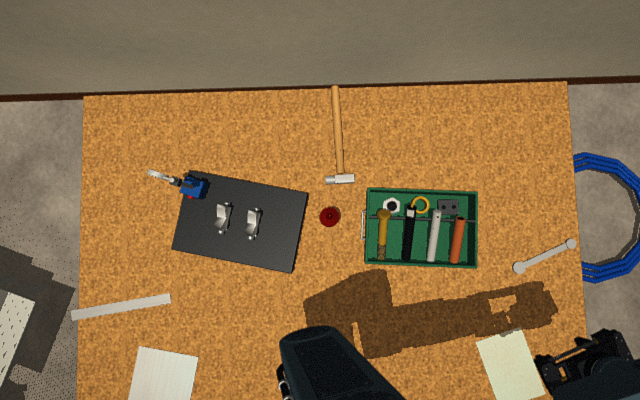

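The dark pin lies second from the left in the crate (top view, about 410,232). The oil can is at (330,216), the plate at (240,220) and the gauge at (190,188). Next I'll enlarge these areas and measure.

```bash
cat > h.py <<'E'
import numpy as np, cv2
from scipy.spatial.transform import Rotation as R
from rig import r
def cam(n):
    c=r.camera_model(n); return np.array(c["mtx"]),np.array(c["extrinsics"])
def ray(n,uv):
    K,T=cam(n); d=T[:3,:3]@np.linalg.solve(K,[uv[0],uv[1],1]); return T[:3,3],d
def onz(n,uv,z):
    o,d=ray(n,uv); return o+d*(z-o[2])/d[2]
def proj(n,P):
    K,T=cam(n); p=(np.atleast_2d(P)-T[:3,3])@T[:3,:3]; p=p@K.T; return p[:,:2]/p[:,2:]
def tri(u1,u2):  # scene, top
    (o1,d1),(o2,d2)=ray("scene",u1),ray("top",u2)
    s,t=np.linalg.lstsq(np.c_[d1,-d2],o2-o1,rcond=None)[0]
    a,b=o1+s*d1,o2+t*d2; return (a+b)/2,np.linalg.norm(a-b)
E
python3 - <<'E'
import cv2,numpy as np
t=cv2.imread("pics/top0.png");s=cv2.imread("pics/scene0.png")
f=lambda a,x,y,w,h,W,H:cv2.resize(a[y:y+h,x:x+w],(W,H),interpolation=cv2.INTER_CUBIC)
a=f(t,360,180,125,94,400,300);b=f(t,165,165,150,112,400,300)
c=f(s,115,210,185,139,400,300);d=f(s,255,70,160,120,400,300)
cv2.imwrite("pics/m.png",np.vstack([np.hstack([a,b]),np.hstack([c,d])]))
hsv=cv2.cvtColor(t,cv2.COLOR_BGR2HSV)
def mk(nm,lo,hi,x,y,w,h,img=hsv):
    m=cv2.inRange(img,lo,hi);z=np.zeros_like(m);z[y:y+h,x:x+w]=m[y:y+h,x:x+w]
    z=cv2.morphologyEx(z,cv2.MORPH_CLOSE,np.ones((9,9)))
    c=max(cv2.findContours(z,0,2)[0],key=cv2.contourArea)
    print(nm,cv2.minAreaRect(c),cv2.boxPoints(cv2.minAreaRect(c)).round(1).tolist())
mk("crate",(60,80,20),(90,255,255),350,180,140,95)
mk("plate",(0,0,0),(180,140,75),150,160,170,120)
mk("can",(0,150,40),(8,255,255),310,200,40,35)
E
```

```text
crate ((421.5555725097656, 227.4817352294922), (112.04240417480469, 75.89483642578125), 2.353296995162964) [[364.0, 263.1000061035156], [367.1000061035156, 187.3000030517578], [479.1000061035156, 191.89999389648438], [476.0, 267.70001220703125]]
plate ((232.09613037109375, 219.51922607421875), (138.45797729492188, 82.17264556884766), 11.309932708740234) [[156.1999969482422, 246.1999969482422], [172.3000030517578, 165.6999969482422], [308.0, 192.8000030517578], [291.8999938964844, 273.3999938964844]]
can ((329.0, 216.5), (19.0, 18.0), 90.0) [[320.0, 207.0], [338.0, 207.0], [338.0, 226.0], [320.0, 226.0]]
```

View pics/m.png

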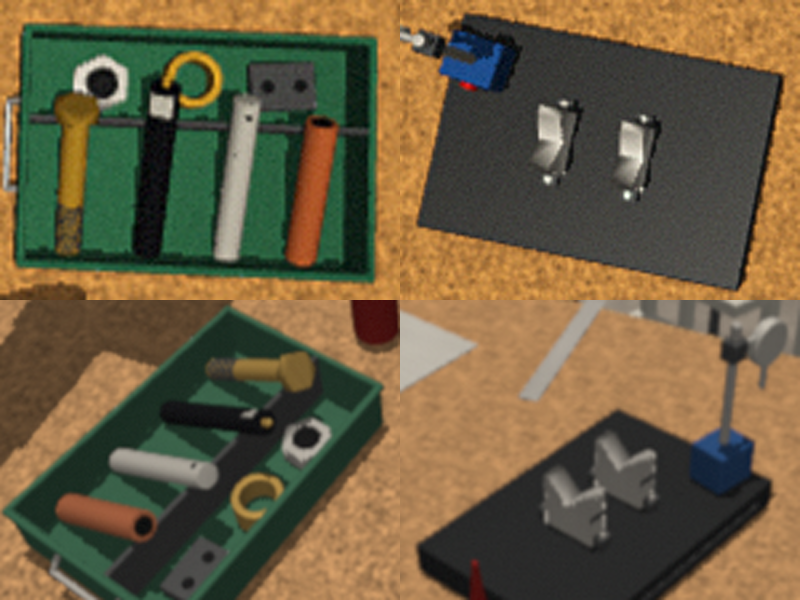

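```bash
cat > a.py <<'E'
from h import *
t=cv2.imread("pics/top0.png").astype(int)
def frame(pts,z):   # TL,TR,BR,BL in image: (+x+y),(+x-y),(-x-y),(-x+y)
    P=np.array([onz("top",p,z) for p in pts]); c=P.mean(0)
    vy=(P[0]-P[1])+(P[3]-P[2]); vx=(P[0]-P[3])+(P[1]-P[2])
    print("c",c.round(4),"size",np.linalg.norm(vx[:2])/2,np.linalg.norm(vy[:2])/2,"yaw",np.degrees(np.arctan2(-vy[0],vy[1])),np.degrees(np.arctan2(vx[1],vx[0]))); return c
frame([(367.1,187.3),(479.1,191.9),(476,267.7),(364,263.1)],.065)
frame([(190.5,170.6),(308.3,192.4),(292.5,273.8),(171.4,250.5)],.04)
# pin dark pixels
v=t.max(2)
for nm,im,(x0,y0,x1,y1) in (("top",t,(395,200,422,264)),):
    m=np.zeros(v.shape,np.uint8); m[y0:y1,x0:x1]=(v[y0:y1,x0:x1]<45)*255
    n,l,s,c=cv2.connectedComponentsWithStats(m); k=1+np.argmax(s[1:,4]); ys,xs=np.where(l==k)
    print(s[k],cv2.minAreaRect(np.c_[xs,ys].astype(np.float32)))
    for y in range(ys.min(),ys.max()+1,4): q=xs[ys==y]; print(y,q.min(),q.max(),end=" | ")
print()
print(v[202:224,400:424])
E
python3 a.py
```

```text
c [ 0.5115 -0.2684  0.065 ] size 0.21479776676074583 0.31629726283605664 yaw -3.7978785269641437 -4.956445015579511
c [0.5417 0.2509 0.04  ] size 0.23979732952084803 0.3567636189623959 yaw -12.06464771204708 -12.815852918425295
[395 204  27  59 520] ((408.0, 233.0), (58.0, 26.0), 90.0)
204 409 409 | 208 405 416 | 212 405 415 | 216 406 415 | 220 405 414 | 224 404 413 | 228 404 413 | 232 404 412 | 236 403 412 | 240 403 411 | 244 402 411 | 248 402 411 | 252 402 410 | 256 401 409 | 260 395 415 | 
[[108 101 103 106 103 102 103 105  74  69  85  59 146 210 208 109 110  96
  104 107 100 102 103  91]
 [116 101 107 102 101  99  71  69  47  52  59  73 158 203 171 110  99  97
   96 106 101 107 104 102]
 [113 100 106  98  70  57  49  46  47  31  48 143 195 176 127 107 100 106
  104 101 105  98 102 106]
 [110  97 102 109  51  47  50  31  18  11  48 157 185 106  57  82 105 100
   99 105 101  96 104 102]
 [113 101 109 111  60  48  49  17  16   2  55 169 188  72  16  34  68  99
  102 100 100 101 103  99]
 [108 101 108 107  55  46  48  10  14   0  21  80  97  25  12  11  43 102
  110 106 103 103  98 1
[... 920 characters left out ...]
66  65  70  59  43  10  13   9  27  46  69  95  49  15  41  72  71
   67  68  63  46  45  51]
 [ 57  70  72  76  75  34   6  17  11  13  19  18  18  17  19  53  68  67
   67  64  68  68  70  61]
 [ 50  50  52  40  44  22  11  14  13  16  11  18  16  16   8  33  54  61
   63  66  65  63  67  60]
 [ 95  95  98  45  46  22  20   4  12  18  13  28  18  24  18  45  61  56
   54  61  46  42  45  49]
 [103 109 106  56  48  23  15  21  11  20  16  20   7  14  16  92  99  97
   99  98  94  91  91  93]
 [107 105 105  59  46  10  11  15  17  18  16  23  14  19  30 100 104 107
  106 103 102 103 104 104]
 [104 106 104  58  51  15  18  16  22  18  12  19  16  11  30 104 108  98
   99 105 104 106 102  99]]
```

```bash
cat >> h.py <<'E'
def pose():
    s=r.read_state(); return np.array(s["position"]),R.from_rotvec(s["eef_rot"]),s
def go(p,Rt):
    pc,Rc,s=pose(); d=Rc.inv()*Rt
    print("rot",d.as_rotvec(degrees=True).round(1),"travel",(Rc.inv().apply(np.array(p)-pc)*1e3).round(1),"norm",np.degrees(d.magnitude()).round(1),"t",round(s["time_s"],2))
def axes(yaw,pitch,tilt=0):  # tool x at yaw, up by pitch; tool y horizontal; then turned about tool x by tilt (all deg)
    c,s=np.cos(np.radians(yaw)),np.sin(np.radians(yaw)); cp,sp=np.cos(np.radians(pitch)),np.sin(np.radians(pitch))
    x=np.array([c*cp,s*cp,sp]); y=np.array([s,-c,0]); return R.from_matrix(np.c_[x,y,np.cross(x,y)])*R.from_euler("x",tilt,degrees=True)
E
cat > b.py <<'E'
from h import *
psi=np.radians(-4.4); C=np.array([.5115,-.2684,0]); e=np.array([np.cos(psi),np.sin(psi),0]); f=np.array([-np.sin(psi),np.cos(psi),0])
n=-e*np.tan(np.radians(29))+np.array([0,0,1]); P0=C-.0209*e+[0,0,.0566]
for uv in [(409.9,220),(408.7,228),(407.6,236),(406.6,244),(405.6,252)]:
    o,d=ray("top",uv); q=o+d*(n@(P0-o))/(n@d); print(np.r_[(q-C)@e,(q-C)@f].round(4),end="")
# flat in the two views, axis there
print(); m=P0.copy()
E
python3 b.py
```

```text
[0.0181 0.0359][-0.0042  0.036 ][-0.0268  0.0358][-0.0499  0.0353][-0.0734  0.0349]
```

```bash
cat > c.py <<'E'
from h import *
psi=np.radians(-4.2); C=np.array([.5115,-.2684,0]); e=np.array([np.cos(psi),np.sin(psi),0]); f=np.array([-np.sin(psi),np.cos(psi),0])
mid=C-.0209*e+.0357*f+[0,0,.0566]; Rt=axes(-4.2,29); z=Rt.as_matrix()[:,2]
print(mid)
go(mid+z*(.005-.12),Rt); go(mid+z*.005,Rt)
E
python3 c.py
```

```text
[ 0.49327073 -0.23126519  0.0566    ]
rot [-6.7 28.5 25.5] travel [ 321.  -200.2   95.1] norm 38.9 t 0.1
rot [-6.7 28.5 25.5] travel [ 373.2 -174.4  200.1] norm 38.9 t 0.1
```

Call:
step_arm --plan '[{"delta_rot": [-1.5, 6, 6], "travel": [60, -40, 0], "grip": 0.4}, {"delta_rot": [-3, 12, 12], "travel": [120, -80, 10], "grip": 0.4}, {"delta_rot": [-4.5, 19, 18], "travel": [180, -120, 25], "grip": 0.4}, {"delta_rot": [-6.7, 28.5, 25.5], "travel": [240, -155, 55], "grip": 0.4}, {"delta_rot": [-6.7, 28.5, 25.5], "travel": [290, -185, 80], "grip": 0.4}, {"delta_rot": [-6.7, 28.5, 25.5], "travel": [321, -200, 95], "grip": 0.4}, {"delta_rot": [-6.7, 28.5, 25.5], "travel": [321, -200, 95], "grip": 0.4}, {"delta_rot": [-6.7, 28.5, 25.5], "travel": [321, -200, 95], "grip": 0.4}]'

```text
time_s: 1.1
position: [0.4379, -0.226, 0.1568]
eef_rot: [3.023, -0.105, 0.78]
wrist_force: [-0.1, 0.5, -0.4]
width: 0.053
```

```bash
python3 c.py; python3 - <<'E'
from h import *
t=r.snapshot("top")[:,:,::-1];s=r.snapshot("scene")[:,:,::-1]
f=lambda a,x,y,w,h:cv2.resize(a[y:y+h,x:x+w],(400,300),interpolation=cv2.INTER_CUBIC)
cv2.imwrite("pics/p1.png",np.hstack([f(t,340,160,160,120),f(s,115,190,200,150)]))
E
```

```text
[ 0.49327073 -0.23126519  0.0566    ]
rot [-0.1  0.1  0.2] travel [ 0.   1.2 -0.4] norm 0.2 t 1.1
rot [-0.1  0.1  0.2] travel [1.000e-01 1.400e+00 1.196e+02] norm 0.2 t 1.1
```

View pics/p1.png

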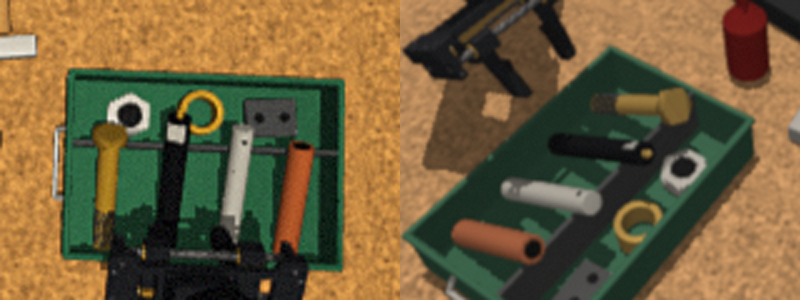

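The gripper hovers square to the pin. In the left crop the pin is at about (172,180), and the fingers straddle it. I'll descend along the tool axis and close.

Call:
step_arm --plan '[{"delta_rot": [0, 0, 0], "travel": [0, 1.4, 40], "grip": 0.4}, {"delta_rot": [0, 0, 0], "travel": [0, 1.4, 75], "grip": 0.4}, {"delta_rot": [0, 0, 0], "travel": [0, 1.4, 100], "grip": 0.4}, {"delta_rot": [0, 0, 0], "travel": [0, 1.4, 115], "grip": 0.4}, {"delta_rot": [0, 0, 0], "travel": [0, 1.4, 119.5], "grip": 0.4}, {"delta_rot": [0, 0, 0], "travel": [0, 1.4, 119.5], "grip": 0.4}]'

```text
time_s: 1.95
position: [0.4954, -0.2348, 0.0536]
eef_rot: [3.02, -0.111, 0.782]
wrist_force: [-1.0, -0.1, -0.0]
width: 0.0531
```

Call:
step_arm --plan '[{"delta_rot": [0, 0, 0], "travel": [0, 0, 0], "grip": 0.6}, {"delta_rot": [0, 0, 0], "travel": [0, 0, 0], "grip": 0.8}, {"delta_rot": [0, 0, 0], "travel": [0, 0, 0], "grip": 1}, {"delta_rot": [0, 0, 0], "travel": [0, 0, 0], "grip": 1}, {"delta_rot": [0, 0, 0], "travel": [0, 0, 0], "grip": 1}]'

```text
time_s: 2.58
position: [0.4956, -0.2337, 0.0534]
eef_rot: [3.02, -0.109, 0.782]
wrist_force: [-2.7, 0.9, 3.5]
width: 0.025
```

Call:
step_arm --plan '[{"delta_rot": [0, 0, 0], "travel": [10, 0, -17], "grip": 1}, {"delta_rot": [0, 0, 0], "travel": [29, 0, -52], "grip": 1}, {"delta_rot": [0, 0, 0], "travel": [58, 0, -105], "grip": 1}, {"delta_rot": [0, -10, 0], "travel": [87, 0, -157], "grip": 1}, {"delta_rot": [0, -20, 0], "travel": [116, 0, -209], "grip": 1}, {"delta_rot": [0, -29, 0], "travel": [121, 0, -218], "grip": 1}, {"delta_rot": [0, -29, 0], "travel": [121, 0, -218], "grip": 1}]'

```text
time_s: 3.45
position: [0.4971, -0.233, 0.302]
eef_rot: [3.138, -0.11, 0.001]
wrist_force: [0.1, 0.5, -6.2]
width: 0.0244
```

```bash
python3 - <<'E'
from h import *
p,Rc,s=pose(); print(p,Rc.as_matrix().round(3),s["width"],s["wrist_force"],s["torque"])
g=p-.005*Rc.as_matrix()[:,2]; fl=g+.069*Rc.as_matrix()[:,0]
out=[]
for n in("top","scene"):
    im=np.mean([r.snapshot(n) for _ in range(4)],0).astype(np.uint8)[:,:,::-1]; cv2.imwrite(f"pics/{n}2.png",im)
    u,v=proj(n,fl)[0]; print(n,u,v); u,v=int(u),int(v)
    out.append(cv2.resize(im[v-30:v+30,u-40:u+40],(400,300),interpolation=cv2.INTER_CUBIC))
cv2.imwrite("pics/p2.png",np.hstack(out))
E
```

```text
[ 0.49714712 -0.23304919  0.30197468] [[ 0.998 -0.07   0.001]
 [-0.07  -0.998 -0.001]
 [ 0.001  0.001 -1.   ]] 0.024438843619479334 [ 0.09677084  0.50877501 -6.21765463] [ 0.03575147 -0.03080244  0.02286976]
top 431.9442169637915 201.56878860325094
scene 217.05864913117784 193.2897019875932
```

View pics/p2.png

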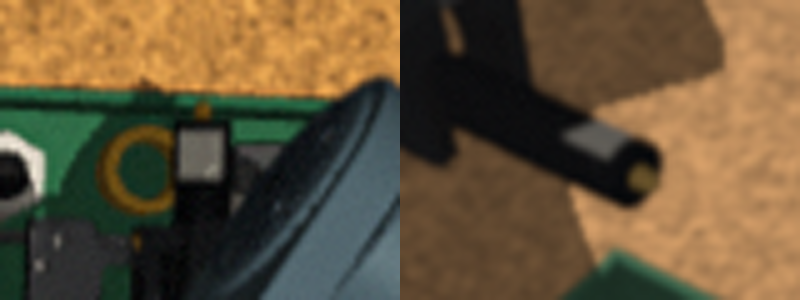

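```bash
cat > roll.py <<'E'
from h import *
def roll(ft,fs,nt,ns,ax):   # flat & nipple pixels in top, scene
    F,e1=tri(fs,ft); N,e2=tri(ns,nt); d=F-N; ax=ax/np.linalg.norm(ax)
    a=d@ax; n=d-a*ax; side=np.cross([0,0,1],ax); side/=np.linalg.norm(side); up=np.cross(ax,side)
    print("F",F.round(4),e1.round(4),"N",N.round(4),e2.round(4),"axial",a.round(4),"off",np.linalg.norm(n).round(4),"roll to left of axis",np.degrees(np.arctan2(n@side,n@up)).round(1))
    return F,N
def blob(im,win,lo,hi,gray):
    x0,y0,x1,y1=win; c=im[y0:y1,x0:x1].astype(float); sat=c.max(2)-c.min(2); v=c.max(2)
    w=np.clip((v-lo)/(hi-lo),0,1)*(sat<30 if gray else (c[:,:,2]-c[:,:,0]>30))
    m=cv2.connectedComponentsWithStats((w>.3).astype(np.uint8)); k=1+np.argmax(m[2][1:,4]); w=w*cv2.dilate((m[1]==k).astype(np.uint8),np.ones((3,3)))
    Y,X=np.mgrid[y0:y1,x0:x1]; return (X*w).sum()/w.sum(),(Y*w).sum()/w.sum(),w.sum()
E
python3 - <<'E'
from roll import *
t=cv2.imread("pics/top2.png");s=cv2.imread("pics/scene2.png")
# crop origins: top (391,171), scene (177,163), scale 5
ft=blob(t,(425,194,438,210),50,130,True); nt=blob(t,(429,190,436,196),60,110,False)
fs=blob(s,(207,185,226,197),60,120,True); ns=blob(s,(221,193,231,203),50,90,False)
print(ft,nt,fs,ns)
_,Rc,_=pose(); roll(ft[:2],fs[:2],nt[:2],ns[:2],Rc.as_matrix()[:,0])
v=t.max(2)
for y in range(194,222,2): print(y,v[y,420:444])
E
```

```text
(np.float64(430.8047493403694), np.float64(201.51978891820582), np.float64(52.1125)) (np.float64(431.265625), np.float64(192.54166666666669), np.float64(3.84)) (np.float64(216.35472739820568), np.float64(190.04692891649415), np.float64(24.15)) (np.float64(227.45354906054283), np.float64(198.32620041753657), np.float64(47.9))
F [ 0.5649 -0.2349  0.3119] 0.0026 N [ 0.5871 -0.2377  0.3043] 0.001 axial -0.0224 off 0.0077 roll to left of axis 8.4
194 [49 57 51 46 44 38 31 33 33 38 55 66 67 39 38 40 37 42 47 47 46 47 34 33]
196 [ 85  87  72  57  43  32   7  28  26  24  31  29  32  32  31  29  15  65
 105 103 101 103 102 105]
198 [ 86  87 100 107 108  62  42  98 104 103 104 101 102 109 105  73  19  63
  99 105 103 105 103  99]
200 [ 49  47  50  60  72  48  41  99 103 108 106 104 105 110 111  72  15  27
  49  66  67  68  66  68]
202 [ 52  49  50  47  56  33  42 102 103 104 106 104 104 106 111  63  17  11
  33  42  49  66  76  75]
204 [ 48  51  50  52  47  28  42 101 108 106 104 104 113 133 118  64  15  13
  27  34  34  34  39  57]
206 [50 49 48 49 45 31 40 69 73 76 72 75 91 85 82 42  8 16 24 34 33 30 18 20]
208 [49 53 49 48 55 38 10  8  7  7  6  9  7  6 11  6  8 18 26 35 34 24 23 20]
210 [47 44 58 76 94 71 18 11  6 10  7 16 12 12  7  6  9 50 73 57 26 18 24 20]
212 [105 107 105 105  75  38  10   7   5   9  12  13  13  13   8   7  12  57
  52  27  21  20  24  21]
214 [50 51 49 51 50 33  7  6  6  9 19 17 11 15 13 10 17 30 23 23 22 21 21 26]
216 [26 25 25 30 31 16 16 14 12 16 22 20 20 21 17 18 28 23 21 24 27 23 27 23]
218 [17 17 22 19 18 21 20 15 13 18 20 21 16 21 23 23 22 23 22 24 23 23 24 34]
220 [21 18 18 19 17 15 17  7 10 20 18 20 19 24 19 22 27 27 23 24 25 31 31 48]
```

```bash
python3 - <<'E'
from h import *
print("screws",onz("top",(239.6,220.8),.052))
a,b=onz("top",(223.9,218.3),.095),onz("top",(253.5,222.9),.095); print("blocks",(a+b)/2,np.degrees(np.arctan2(*(b-a)[:2]))," d",np.linalg.norm(a-b))
t=cv2.imread("pics/top0.png"); v=t.max(2).astype(np.uint8)
m=np.zeros_like(v); m[195:248,205:275]=(v[195:248,205:275]>110)*255
n,l,s,c=cv2.connectedComponentsWithStats(m)
for i in range(1,n):
    if s[i,4]>4: print(s[i],c[i].round(1))
# plate edges by line fits: dark-plate mask
m=((v<90)*255).astype(np.uint8); P={}
def edge(nm,pts): 
    vx,vy,x,y=cv2.fitLine(np.array(pts,np.float32),cv2.DIST_HUBER,0,.01,.01).ravel(); P[nm]=(np.array([x,y]),np.array([vx,vy]))
d=v<95
edge("bot",[(x,np.where(d[200:285,x])[0].max()+200) for x in range(185,285,3)])
edge("top",[(x,np.where(d[150:230,x])[0].min()+150) for x in range(225,300,3)])
edge("right",[(np.where(d[y,260:318])[0].max()+260,y) for y in range(200,265,3)])
edge("left",[(np.where(d[y,150:220])[0].min()+150,y) for y in range(205,245,3)])
def X(a,b):
    (p,u),(q,w)=P[a],P[b]; k=np.linalg.solve(np.c_[u,-w],q-p); return p+k[0]*u
cs=[X("top","left"),X("top","right"),X("bot","right"),X("bot","left")]
Q=np.array([onz("top",p,.04) for p in cs]); print(np.round(cs,1).tolist(),Q.mean(0),Q.round(3).tolist())
for i in range(4): e=Q[(i+1)%4]-Q[i]; print(np.linalg.norm(e).round(4),np.degrees(np.arctan2(e[1],e[0])).round(2))
E
```

```text
screws [0.54319855 0.25092109 0.052     ]
blocks [0.54221286 0.24454287 0.095     ] -169.76896927734657  d 0.08386502750708003
[225 202   3   3   6] [226.2 203.2]
[217 204  10  23 163] [220.8 214.5]
[255 208   3   3   6] [255.8 208.8]
[247 210  10  23 167] [251.3 220.6]
[219 230   3   4   9] [219.9 231.3]
[249 236   3   4  10] [249.8 237.5]
[[188.89999389648438, 170.10000610351562], [308.6000061035156, 192.89999389648438], [291.8999938964844, 272.8999938964844], [171.3000030517578, 248.60000610351562]] [0.54379191 0.25232091 0.04      ] [[0.697, 0.402, 0.04], [0.62, 0.05, 0.04], [0.39, 0.103, 0.04], [0.468, 0.453, 0.04]]
0.3604 -102.34
0.2366 166.99
0.3586 77.4
0.2349 -12.56
```

```bash
cat > d.py <<'E'
import sys
from h import *
tilt,z=float(sys.argv[1]),float(sys.argv[2]); back=float(sys.argv[3]) if len(sys.argv)>3 else -.005
Rt=axes(77.4,0,tilt); go(np.array([.544,.2545,z])-back*Rt.as_matrix()[:,2],Rt)
E
python3 d.py 17 .32
```

```text
rot [ 14.1 -12.1 -81. ] travel [  11.8 -490.3  -13.8] norm 83.1 t 3.85
```

Call:
step_arm --plan '[{"delta_rot": [0.7, -0.6, -4], "travel": [0.6, -25, -1], "grip": 1}, {"delta_rot": [2.1, -1.8, -12], "travel": [2, -75, -3], "grip": 1}, {"delta_rot": [3.7, -3.2, -21], "travel": [3, -130, -4], "grip": 1}, {"delta_rot": [5.2, -4.5, -30], "travel": [4, -185, -6], "grip": 1}, {"delta_rot": [6.8, -5.8, -39], "travel": [5, -240, -7], "grip": 1}, {"delta_rot": [8.4, -7.2, -48], "travel": [7, -295, -8], "grip": 1}, {"delta_rot": [9.9, -8.5, -57], "travel": [8, -350, -10], "grip": 1}, {"delta_rot": [11.5, -9.9, -66], "travel": [10, -405, -12], "grip": 1}, {"delta_rot": [13.1, -11.2, -75], "travel": [11, -455, -13], "grip": 1}, {"delta_rot": [14.1, -12.1, -81], "travel": [11.8, -490, -13.8], "grip": 1}, {"delta_rot": [14.1, -12.1, -81], "travel": [11.8, -490, -13.8], "grip": 1}, {"delta_rot": [14.1, -12.1, -81], "travel": [11.8, -490, -13.8], "grip": 1}]'

```text
time_s: 5.35
position: [0.5429, 0.254, 0.3153]
eef_rot: [-2.262, -1.813, 0.272]
wrist_force: [0.4, -0.8, -5.3]
width: 0.0249
```

```bash
python3 d.py 17 .32; python3 - <<'E'
from h import *
p,Rc,s=pose(); M=Rc.as_matrix(); print(p,s["width"],M.round(3).tolist())
g=p-.005*M[:,2]; fl=g+.069*M[:,0]+[0,0,.008]
out=[]
for n in("top","scene"):
    im=np.mean([r.snapshot(n) for _ in range(6)],0).astype(np.uint8)[:,:,::-1]; cv2.imwrite(f"pics/{n}3.png",im)
    u,v=proj(n,fl)[0]; print(n,u,v); u,v=int(u),int(v)
    out.append(cv2.resize(im[v-30:v+30,u-40:u+40],(400,300),interpolation=cv2.INTER_CUBIC))
cv2.imwrite("pics/p3.png",np.hstack(out))
E
```

```text
rot [0.  0.1 0. ] travel [ 0.8 -0.5  0.2] norm 0.1 t 5.35
[0.54291957 0.25395872 0.31526172] 0.024936251503127047 [[0.218, 0.933, -0.285], [0.976, -0.209, 0.062], [-0.001, -0.292, -0.956]]
top 182.3809127266202 210.31727330619697
scene 353.0410823118822 50.035918700615255
```

View pics/p3.png

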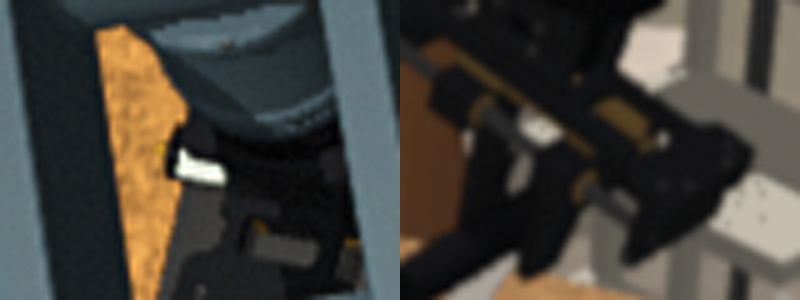

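```bash
python3 d.py 17 .15; python3 d.py 17 .106
```

```text
rot [-0.   0.1  0.1] travel [  0.4  49.4 163. ] norm 0.1 t 5.95
rot [-0.   0.1  0.1] travel [  0.4  62.3 205.1] norm 0.1 t 5.95
```

Call:
step_arm --plan '[{"delta_rot": [0, 0, 0], "travel": [0.4, 12, 40], "grip": 1}, {"delta_rot": [0, 0, 0], "travel": [0.4, 25, 83], "grip": 1}, {"delta_rot": [0, 0, 0], "travel": [0.4, 38, 125], "grip": 1}, {"delta_rot": [0, 0, 0], "travel": [0.4, 49, 162], "grip": 1}, {"delta_rot": [0, 0, 0], "travel": [0.4, 55, 182], "grip": 1}, {"delta_rot": [0, 0, 0], "travel": [0.4, 60, 198], "grip": 1}, {"delta_rot": [0, 0, 0], "travel": [0.4, 62, 204], "grip": 1}, {"delta_rot": [0, 0, 0], "travel": [0.4, 62, 204], "grip": 1}, {"delta_rot": [0, 0, 0], "travel": [0.4, 62, 204], "grip": 1}]'

```text
time_s: 7.08
position: [0.5434, 0.2551, 0.1036]
eef_rot: [-2.261, -1.814, 0.269]
wrist_force: [0.7, -0.4, -5.1]
width: 0.0253
```

```bash
python3 d.py 17 .1004; python3 - <<'E'
from h import *
out=[]
for n,c in("top",(230,215)),("scene",(340,140)):
    im=np.mean([r.snapshot(n) for _ in range(2)],0).astype(np.uint8)[:,:,::-1]; cv2.imwrite(f"pics/{n}4.png",im)
    u,v=c; out.append(cv2.resize(im[v-45:v+45,u-60:u+60],(400,300),interpolation=cv2.INTER_CUBIC))
cv2.imwrite("pics/p4.png",np.hstack(out))
E
```

```text
rot [0.1 0.  0.1] travel [-0.5  1.6  7.8] norm 0.1 t 7.08
```

View pics/p4.png

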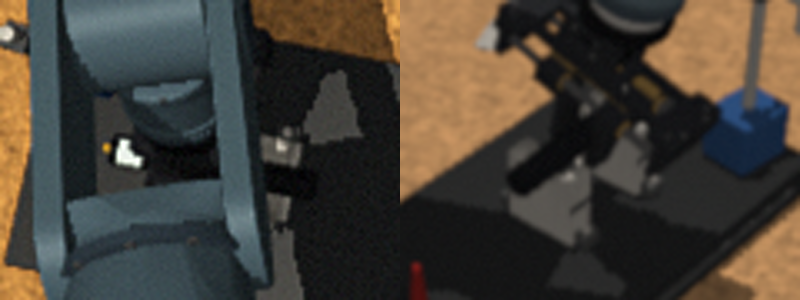

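The pin sits just above both Vs. I'll lower it in small steps and watch the force.

Call:
step_arm --plan '[{"delta_rot": [0, 0, 0], "travel": [0, 0.6, 2], "grip": 1}, {"delta_rot": [0, 0, 0], "travel": [0, 1.2, 4], "grip": 1}, {"delta_rot": [0, 0, 0], "travel": [0, 1.5, 5], "grip": 1}, {"delta_rot": [0, 0, 0], "travel": [0, 1.8, 6], "grip": 1}, {"delta_rot": [0, 0, 0], "travel": [0, 1.8, 6], "grip": 1}]'

```text
time_s: 7.9
position: [0.5434, 0.255, 0.0979]
eef_rot: [-2.261, -1.814, 0.27]
wrist_force: [-1.1, -0.2, 7.6]
width: 0.0251
```

Call:
step_arm --plan '[{"delta_rot": [0, 0, 0], "travel": [0, 0, 0], "grip": 0.62}, {"delta_rot": [0, 0, 0], "travel": [0, 0, 0], "grip": 0.55}, {"delta_rot": [0, 0, 0], "travel": [0, 0, 0], "grip": 0.5}, {"delta_rot": [0, 0, 0], "travel": [0, 0, -15], "grip": 0.5}, {"delta_rot": [0, 0, 0], "travel": [0, 0, -40], "grip": 0.5}, {"delta_rot": [0, 0, 0], "travel": [0, 0, -90], "grip": 0.5}, {"delta_rot": [0, 0, 0], "travel": [0, -60, -140], "grip": 0.5}, {"delta_rot": [0, 0, 0], "travel": [-60, -60, -190], "grip": 0.5}, {"delta_rot": [0, 0, 0], "travel": [-120, -60, -200], "grip": 0.5}, {"delta_rot": [0, 0, 0], "travel": [-180, -60, -200], "grip": 0.5}, {"delta_rot": [0, 0, 0], "travel": [-240, -60, -200], "grip": 0.5}, {"delta_rot": [0, 0, 0], "travel": [-280, -60, -200], "grip": 0.5}]'

```text
time_s: 9.4
position: [0.4826, -0.0207, 0.3065]
eef_rot: [-2.263, -1.814, 0.27]
wrist_force: [0.0, -0.3, 1.3]
width: 0.044
```

```bash
cat > look.py <<'E'
import sys
from h import *
k=sys.argv[1]; out=[]
for n,c in("top",(232,217)),("scene",(345,140)):
    im=np.mean([r.snapshot(n) for _ in range(6)],0)[:,:,::-1].astype(np.uint8); cv2.imwrite(f"pics/{n}{k}.png",im)
    u,v=c; out.append(cv2.resize(im[v-36:v+36,u-48:u+48],(400,300),interpolation=cv2.INTER_CUBIC))
cv2.imwrite(f"pics/p{k}.png",np.hstack(out)); print(pose()[2]["position"],pose()[2]["time_s"])
v=cv2.imread(f"pics/top{k}.png").max(2)
E
python3 look.py 5
```

```text
[ 0.48308312 -0.01774638  0.30498793] 10.0
```

View pics/p5.png

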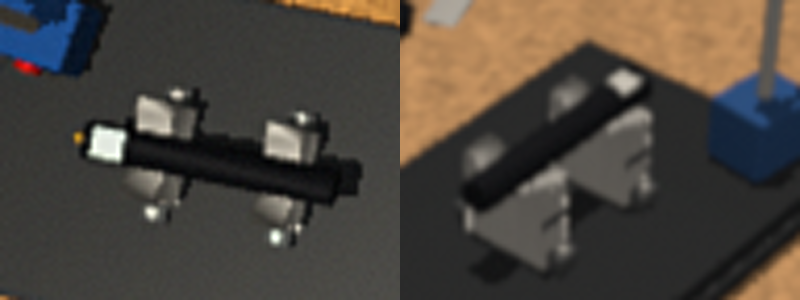

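```bash
cat > prof.py <<'E'
import sys
from h import *
k=sys.argv[1]; im=cv2.imread(f"pics/top{k}.png").astype(np.float32).max(2)
V=np.array([.544,.2545,.1004]); ax=np.array([np.cos(np.radians(77.4)),np.sin(np.radians(77.4)),0]); sd=np.array([ax[1],-ax[0],0]) # sd = plate +x
s=np.arange(-100,101,1.)/1e3; u=np.arange(-20,20.1,.5)/1e3
G=V+s[:,None,None]*ax+u[None,:,None]*sd
px=proj("top",G.reshape(-1,3)).reshape(len(s),len(u),2).astype(np.float32)
A=cv2.remap(im,px[...,0],px[...,1],cv2.INTER_LINEAR)
o=r.camera_model("top")["extrinsics"]; c=np.array(o)[:3,3]
d=c-(V+.069*ax); print("view angle toward +x plate deg",np.degrees(np.arctan2(d@sd,d[2])).round(1))
def row(a,b): return A[(s>=a/1e3)&(s<=b/1e3)].mean(0)
print("u",(u[::4]*1e3)); 
for nm,a,b in("flat",62,76),("near flat",50,55),("blk+",38,50),("gap",-20,20),("blk-",-50,-38): print(nm,row(a,b)[::2].round(0).astype(int))
def cen(w): w=np.clip(w,0,None); return (u*w).sum()/w.sum()*1e3
f=row(64,75); f=f-f.min(); print("flat centroid u",cen(np.where(f>.25*f.max(),f,0)),"half-height",[round(float(x),1) for x in u[np.where(f>.5*f.max())[0][[0,-1]]]*1e3])
# along axis profile through flat
c0=np.abs(u)<.006; a=A[:,c0].mean(1); print("along",[(int(x*1e3),int(y)) for x,y in zip(s,a) if x>.045 and int(x*1e3)%2==0])
print("far end",[(int(x*1e3),int(y)) for x,y in zip(s,a) if x<-.074 and int(x*1e3)%2==0])
for a0 in range(-80,60,10): print(a0,end=":"); b=row(a0-4,a0+4); k2=b<30; print(u[k2][[0,-1]]*1e3 if k2.any() else None,end=" ")
E
python3 prof.py 5
```

```text
view angle toward +x plate deg 0.5
u [-20. -18. -16. -14. -12. -10.  -8.  -6.  -4.  -2.   0.   2.   4.   6.
   8.  10.  12.  14.  16.  18.  20.]
flat [ 59  59  58  56  53  51  52  63  87 122 161 199 226 238 238 234 231 229
 226 225 224 223 224 227 230 233 233 227 210 174 127  79  47  33  33  40
  46  50  52  53  54]
near flat [ 88  89  89  87  85  80  72  61  44  26  14  13  12  13  15  17  19  22
  25  27  28  29  29  27  25  22  18  15  14  14  25  49  76 106 142 174
 181 178 175 173 170]
blk+ [117 121 125 128 129 127 118  96  68  42  25  15  12  13  15  17  20  23
  26  28  30  31  30  29  26  22  17  13  12  15  27  47  76 109 142 170
 186 189 187 183 179]
gap [61 61 60 60 59 57 52 43 32 22 16 14 14 16 19 21 24 27 29 31 31 29 27 25
 22 19 17 15 14 13 12 12 14 16 19 22 24 26 29 34 40]
blk- [119 124 129 133 134 131 122 100  69  42  25  17  14  17  21  25  28  31
  32  30  28  26  23  21  18  15  13  12  12  16  28  49  78 111 145 173
 188 193 190 185 180]
flat centroid u -0.5022970171605345 half-height [-10.5, 9.5]
along [(46, 25), (48, 25), (50, 25), (52, 25), (54, 23), (56, 20), (58, 25), (60, 68), (62, 151), (64, 230), (66, 242), (68, 236), (70, 234), (72, 234), (74, 234), (76, 235), (78, 239), (80, 240), (82, 202), (84, 92), (86, 34), (88, 39), (90, 87), (92, 122), (94, 112), (96, 69), (98, 57), (100, 55)]
far end [(-100, 67), (-98, 48), (-96, 35), (-94, 32), (-92, 30), (-90, 29), (-88, 27), (-86, 20), (-84, 10), (-82, 12), (-80, 19), (-78, 22), (-76, 23)]
-80:[-10.5  18.5] -70:[-12.   17.5] -60:[-11.  11.] -50:[-10.  10.] -40:[-10.  10.] -30:[-11.5  12. ] -20:[-11.5  19.5] -10:[-11.5  18.5] 0:[-11.5  19. ] 10:[-12.   18.5] 20:[-11.   11.5] 30:[-10.  11.] 40:[-10.    9.5] 50:[-10.5  10. ]
```

```bash
cat > prof2.py <<'E'
import sys
from h import *
from scipy.ndimage import gaussian_filter1d as gf
k=sys.argv[1]
V=np.array([.544,.2545,.1004]); ax=np.array([np.cos(np.radians(77.4)),np.sin(np.radians(77.4)),0]); px_=np.array([ax[1],-ax[0],0]); up=np.array([0,0,1.])
s=np.arange(-100,101,1.)/1e3; u=np.arange(-22,22.1,.25)/1e3
def cross(x,y,h,rise):
    i=np.where((y[:-1]<h)&(y[1:]>=h) if rise else (y[:-1]>=h)&(y[1:]<h))[0]; return [round(float(x[j]+(h-y[j])/(y[j+1]-y[j])*(x[1]-x[0]))*1e3,2) for j in i]
for n in("top","scene"):
    im=cv2.imread(f"pics/{n}{k}.png").astype(np.float32).max(2); c=np.array(r.camera_model(n)["extrinsics"])[:3,3]
    def samp(s0):  # view-facing section
        d=c-(V+s0*ax); d-=ax*(d@ax); d/=np.linalg.norm(d); w=np.cross(ax,d); w=w*np.sign(w@px_); return d,w
    d,w=samp(.069); print(n,"view angle to +x",np.degrees(np.arctan2(d@px_,d@up)).round(1))
    G=V+s[:,None,None]*ax+u[None,:,None]*w
    q=proj(n,G.reshape(-1,3)).reshape(len(s),len(u),2).astype(np.float32); A=cv2.remap(im,q[...,0],q[...,1],cv2.INTER_CUBIC)
    row=lambda a,b:A[(s>=a/1e3)&(s<=b/1e3)].mean(0)
    f=row(66,78); h=(f.max()*.95+25)/2; print(" flat edges",h,cross(u,f,h,1),cross(u,f,h,0))
    for a,b in((40,50),(-50,-40),(-20,20),(50,58)):
        g=row(a,b); i=len(u)//2; L=g[:i].max(); Rr=g[i:].max(); m=g.min(); print(" pin",a,b,"L",int(L),cross(u,g,(L+m)/2,0),"R",int(Rr),cross(u,g,(Rr+m)/2,1))
    for lo,hi in((-.019,-.0165),(.0165,.019)):
        a=A[:,(u>=lo)&(u<=hi)].mean(1); h=(a.max()+a.min())/2; print(" blk along",h,cross(s,a,h,1),cross(s,a,h,0))
    a=A[:,np.abs(u)<.005].mean(1); print(" flat along",cross(s,a,130,1),cross(s,a,130,0))
E
python3 prof2.py 5
```

```text
top view angle to +x 0.5
 flat edges 130.52698 [-10.77] [9.95]
 pin 40 50 L 130 [-12.12] R 193 [12.88]
 pin -50 -40 L 143 [-12.1] R 198 [12.68]
 pin -20 20 L 61 [-12.38] R 56 [19.28]
 pin 50 58 L 80 [-12.46] R 150 [-21.63, 12.76]
 blk along 90.82336 [-64.13, -58.8, 19.95, 29.5] [-60.19, -35.28, 24.95, 52.41]
 blk along 114.55318 [-56.4, 31.53] [-31.64, 55.93]
 flat along [61.64, 91.1] [83.33, 93.93]
scene view angle to +x 40.8
 flat edges 98.403114 [-13.21, 15.67] [3.4]
 pin 40 50 L 74 [-11.26] R 136 [-17.92, -17.19, 12.51]
 pin -50 -40 L 88 [-11.2] R 127 [12.09]
 pin -20 20 L 59 [-10.14] R 106 [13.28]
 pin 50 58 L 42 [-9.8] R 143 [13.05]
 blk along 113.54207 [-67.38, 20.38, 90.32] [-52.34, 35.0]
 blk along 96.109184 [-52.54, 36.79] [-10.29, 76.5]
 flat along [69.12] [86.31]
```

```bash
cat > nip.py <<'E'
from h import *
import sys
k=sys.argv[1]
V=np.array([.544,.2545,.1004]); ax=np.array([np.cos(np.radians(77.4)),np.sin(np.radians(77.4)),0]); w=np.array([ax[1],-ax[0],0])
im=np.mean([r.snapshot("top") for _ in range(20)],0).astype(np.float32); np.save(f"pics/top{k}.npy",im)
s=np.arange(-100,101,.5)/1e3; u=np.arange(-22,22.1,.25)/1e3
def A(ch,z):
    G=V+[0,0,z]+s[:,None,None]*ax+u[None,:,None]*w; q=proj("top",G.reshape(-1,3)).reshape(len(s),len(u),2).astype(np.float32); return cv2.remap(ch,q[...,0],q[...,1],cv2.INTER_LINEAR)
B=A(im[...,0]-im[...,2],0); i=np.unravel_index(np.argmax(B),B.shape); print("nipple peak",s[i[0]],u[i[1]],B[i])
m=(np.abs(s[:,None]-s[i[0]])<.006)&(np.abs(u)<.012); W=np.clip(B-.3*B[i],0,None)*m; print("nipple centroid s,u",(W*s[:,None]).sum()/W.sum()*1e3,(W*u).sum()/W.sum()*1e3)
F=A(im.max(2),.008); W=np.clip(F-90,0,140)*((s[:,None]>.052)&(s[:,None]<.087)&(np.abs(u)<.015)); print("flat centroid s,u",(W*s[:,None]).sum()/W.sum()*1e3,(W*u).sum()/W.sum()*1e3)
# flat's lateral centre by s, for skew
for a in range(62,82,4):
    j=(s>=a/1e3)&(s<(a+4)/1e3); x=(W[j]*u).sum()/W[j].sum()*1e3; print(a,x.round(2),end=" ")
# pin centre by section via dark-weight at blocks
D=A(im.max(2),0)
for a,b in((36,52),(-52,-36)):
    g=D[(s>a/1e3)&(s<b/1e3)].mean(0); L,Rr,mn=g[:60].max(),g[-60:].max(),15
    g2=np.where(u<0,(g-mn)/(L-mn),(g-mn)/(Rr-mn)); w2=np.clip(1-g2,0,1)*(np.abs(u)<.0175); print("sec",a,(w2*u).sum()/w2.sum()*1e3, w2.sum()*.25)
E
python3 nip.py 5
```

```text
nipple peak 0.093 -0.001 150.48125
nipple centroid s,u 92.30933573679677 0.08013366379962905
flat centroid s,u 70.01965769456824 -0.22961381172580905
62 -0.14 66 -0.4 70 -0.32 74 -0.21 78 0.21 sec 36 0.3113607623641111 24.047298
sec -52 0.4220877000351452 23.934837
```

```bash
python3 - <<'E'
from h import *
im=np.mean([r.snapshot("scene") for _ in range(20)],0).astype(np.float32); np.save("pics/scene5.npy",im); t=np.load("pics/top5.npy")
V=np.array([.544,.2545,.1004]); ax=np.array([np.cos(np.radians(77.4)),np.sin(np.radians(77.4)),0]); w=np.array([ax[1],-ax[0],0])
o=[]
for n,a in(("scene",im),("top",t)):
    u,v=proj(n,V+.069*ax)[0].astype(int); o.append(cv2.resize(a[v-12:v+12,u-16:u+16,::-1],(400,300),interpolation=cv2.INTER_CUBIC))
cv2.imwrite("pics/p6.png",np.clip(np.hstack(o),0,255).astype(np.uint8))
c=np.array(r.camera_model("scene")["extrinsics"])[:3,3]; d=c-(V+.069*ax); d-=ax*(d@ax); d/=np.linalg.norm(d); ws=np.cross(d,ax); ws*=np.sign(ws@w)
u=np.arange(-20,20.1,1)/1e3
for s0,s1 in((62,66),(66,70),(70,74),(74,78),(40,50),(-50,-40)):
    G=V+(np.arange(s0,s1+.1,1)/1e3)[:,None,None]*ax+u[None,:,None]*ws; q=proj("scene",G.reshape(-1,3)).reshape(G.shape[:2]+(2,)).astype(np.float32)
    print(s0,cv2.remap(im.max(2),q[...,0],q[...,1],cv2.INTER_LINEAR).mean(0).astype(int))
E
```

```text
62 [ 41  41  41  43  47  53  62  73  84  93  98  97  95  90  82  74  69  64
  60  55  53  49  42  37  32  27  21  17  15  16  21  34  50  70  93 113
 130 142 149 153 152]
66 [ 41  41  42  45  51  63  80 101 119 133 147 153 153 151 147 143 138 133
 130 122 114 106  95  80  62  48  35  24  17  15  19  27  42  61  83 104
 123 137 148 154 155]
70 [ 41  40  41  44  53  66  84 107 132 152 168 178 185 188 188 188 187 184
 180 176 168 154 134 113  91  68  47  31  21  16  16  22  34  51  69  88
 107 124 135 144 150]
74 [ 41  40  41  44  49  62  81 103 128 149 165 179 188 192 195 197 198 197
 196 191 181 168 148 124  99  75  52  35  23  16  15  17  24  35  49  62
  75  88 102 114 121]
40 [ 72  73  74  74  72  69  65  58  50  43  36  31  28  26  26  25  25  25
  25  24  24  23  22  21  20  19  17  16  16  20  29  44  63  84 104 119
 128 130 128 121 112]
-50 [ 82  85  86  87  86  83  78  70  60  49  40  33  29  27  26  26  26  25
  25  24  23  22  21  20  19  17  16  15  15  20  30  47  67  88 105 117
 122 120 116 109 103]
```

View pics/p6.png

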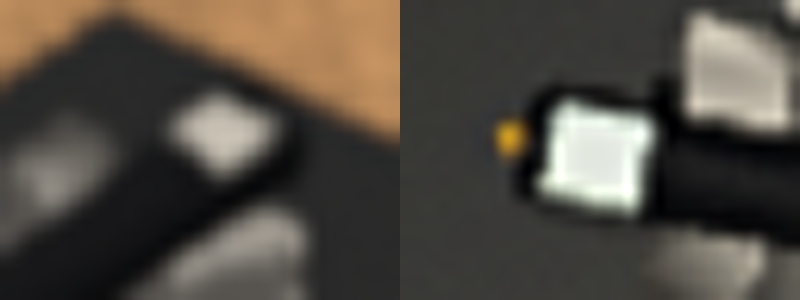

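```bash
python3 - <<'E'
from h import *
a=cv2.imread("pics/scene0.png").astype(int); b=np.load("pics/scene5.npy")[:,:,::-1]
for nm,(x0,y0,x1,y1) in dict(gauge=(370,75,412,150),hammer=(308,232,440,295),can=(275,175,302,232),bolt=(208,234,262,252),clevis=(164,278,216,298),bush=(140,298,188,322),far=(190,262,270,348)).items():
    d=np.abs(a-b).max(2)[y0:y1,x0:x1]; print(nm,"mean diff",d.mean().round(1),"frac>40",(d>40).mean().round(3))
s=r.read_state(); print(s["time_s"],s["wrist_force"],s["qd"].round(3))
E
```

```text
gauge mean diff 4.2 frac>40 0.0
hammer mean diff 8.4 frac>40 0.041
can mean diff 9.0 frac>40 0.037
bolt mean diff 3.4 frac>40 0.0
clevis mean diff 5.5 frac>40 0.029
bush mean diff 3.3 frac>40 0.0
far mean diff 9.4 frac>40 0.085
12.0 [-0.71781813  0.73442483  1.1419196 ] [-0.002  0.001  0.002 -0.001 -0.001 -0.001]
```

```bash
python3 -c "
from rig import r
print(r.job_done())"
```

```text
the job is handed in; nothing more can be done
None
```

The dark spring pin is lying in both V-blocks with its flat end towards the gauge stand and the flat facing up, and the job is handed in. It took about 12 s of robot time.

I gripped the pin square to its lean, lifted it clear and turned it above the plate. The flat was about 20° off up, so I tilted the tool 17° before lowering, which meant no second turn in the Vs. The pin touched down at about 13 N, then I released it and backed the arm away.

Last checks:
- **Centring:** the pin is about 1 mm off centre between the blocks, towards the gauge.
- **Flat direction:** the two views disagree slightly. The top view gives 2–4° off up to one side, the scene view about 4° to the other, so I took it as close to upright and left it.
- **Other things:** scene pictures from before the pick and after the placing show no change at the gauge stand, the bolt or the bush. The oil can, hammer, clevis and far bay of the crate show small differences. I put these down to shadows and the missing pin, but did not check further.
- **Robot:** the arm stood still and clear of everything, with the wrist force near zero.

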